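Hang a price ticket on the bent price rail

ROBOT

A 6-joint arm with a two-finger parallel gripper is mounted at the origin on the work surface. World frame = base frame: x ahead of the robot, y to its left, z up, the work surface at z = 0. Lengths are in m, angles in rad, forces in N, time in s.
With the tool pointing down it reaches from about 0.3 to 0.75 m from the base axis. Payload 8.5 kg.
Tool frame: the origin (TCP) lies on the front face of the gripper's body, between the roots of the fingers; the fingertips stand 73 mm ahead of it and the grasp point (between the pads) lies 54 mm ahead of it; z points along the fingers, y is the line along which they close (so a half turn about z gives the same grasp; the last joint's range is limited). The gripper opens to 85 mm and grips with 20 to 120 N. Pads are 22 mm wide; open, the fingers measure 114 mm over their backs; the gripper's body (76 mm by 85 mm) begins 54 mm behind the grasp point. The pads swing forward as they close: fully open they stand 13 mm farther back than shut.
Start: joints at [0.897, 0.381, 1.297, -0, 1.464, -0.215], TCP at [0.244, 0.493, 0.304] pointing down, gripper open.
Joint ranges: [-3.11, 3.11], [-0.89, 2.33], [0.22, 2.48], [-1.42, 4.56], [0.17, 2.85], [-2.88, 2.88]. Speed limits (rad/s): [2.39, 2.39, 3.14, 3.14, 3.14, 3.14].

INTERFACE

Orientations are given as a unit quaternion [x, y, z, w].
In Python, from plant import env, optics gives the robot as it stands.
- The arm moves only by the tool send_rows, never from a script. Its argument "steps" is a list of rows, each an object with "translation": the shift along the tool's x, y, z in mm, a list of three; "twist": the turn, a rotation vector about the tool's x, y, z in degrees, a list of three; "gripper": the opening, from -1 (shut) to 1 (fully open). A call has 1 to 10 rows; each row is the pose to reach, as a shift and turn from the pose commanded when the call began, along the tool's axes at that moment; what a row does not reach only later rows make up. A row lasts 1/12 s, in which the tool goes at most 41.7 mm and 7.16 degrees, less where a joint would pass 70% of its speed; a pose out of reach is approached as far as the arm can. A call with a gripper value outside its range is refused whole. The fingers move at their own pace and stop on an object; the grip force is fixed at half the most. Time passes only in rows, so rows that repeat a pose let the fingers close. It gives the time, the measured TCP pose, the force and the opening at its end, in the units of the state.
- env.get_obs(): the state, without advancing time (a new reading comes with each control period).
- optics.capture(name): name is "scene" or "top" or "wrist"; returns (picture, depth): 400x640x3 uint8, red, green, blue; 400x640 float32, m along the optical axis (not along the pixel's ray), 0 where there is no reading.
- optics.get_calibration(name): a dict with "fovy" (degrees; the focal length in pixels is half the picture's height over the tangent of half this angle, whatever the lens; pixels are square), "cx", "cy" (the principal point, pixels), "extrinsics" (4x4, takes a point from camera to world coordinates). Camera axes: x right, y up, looking along -z (the intrinsics and any distortion apply to the point x, -y, -z); pixel columns grow to the right and rows downward; lengths in m; the calibration is good to about 2 mm. A picture is of the moment at which its call begins: read the wrist's pose just before it. get_calibration takes no time and is no camera call; for the wrist camera it gives the pose at the moment of the call.
- env.job_done(): hands the job in, once; it reports no verdict.
Trained networks look in the newest picture that a camera, given by its name, has taken for a name from the list of things; names that differ only in an ending like _2 or _b are one class to them, and where a whole thing is asked for, a point or a joint stands for the part that bears it (a point fixed in the world has none). Each returns a list of dicts, best first, with "score" (0 to 1); they miss things now and then, are a little off and sometimes report something else, mostly with a low value. They report only what shows in the picture. A call takes as long as a camera call. They do not tell look-alikes from the thing itself.
- optics.look_for(camera, target): "point" ([row, column] in pixels, amid what is visible of it).
- optics.masks_of(camera, target): "mask" (400x640 bool, what is visible of it) and "point" ([row, column] in pixels, amid what is visible of it).
The state is a dict: "t": time; "joint_positions": joint angles; "joint_vel": joint speeds; "joint_torque": joint torques, N m; "position": TCP position; "ee_rot": TCP orientation; "wrist_force": force on the tool from outside, world axes, zero at the start; "wrist_torque": the same for the moment, N m; "opening": finger opening in m.
Only numpy, scipy, OpenCV 4.12 (cv2) and the standard library are available. Lean on these libraries where they do the work, as an engineer would, in place of code of your own. Each camera call takes 0.05 s, during which the arm holds its last target. There are 200 camera calls.

TASK

Take the price-ticket carrier (the ticket with the drilled runner) out of the wooden rack, thread it onto the free end of the bent price rail and slide it round the bend until it sits up against the stop disc near the post, then let go so that it hangs there with its plate down. Slide it gently, by feel, so that it does not bind: never press it hard (over about 20 N) against the rail. Leave the plain ticket and the other goods on the counter where they are.

Things in the scene. Friction and masses are not known exactly. Their poses are not given: they have to be found in the camera images.
- carrier: Ticket carrier, 90 g: aluminium grip tab on top, aluminium runner tube, black plate below. Origin at the bore's centre, x along the bore, y across the plate, z up; same both ways round. Runner 22 mm long (x), outer diameter 22, bore 14 mm right through. Plate 50 x 4 mm, z -16 to -70 mm. Starts upright in either slot of the rack, origin 78 mm over the counter, loose, may lean a few degrees.
- tab (a point): Middle of the place to pinch the carrier's tab, 36 mm over the bore's centre; axes as the carrier's. The tab is 22 mm (x) by 9 mm (y), from the runner's top to 16 mm over this point. Pinch it across y, from above, here or higher, so that the fingertips clear the runner.
- plain_ticket: The plain ticket: same plate and a small tab, but no runner and no bore; 100 mm tall, its top 30 mm over its origin, which is 78 mm over the counter. Not to be disturbed.
- rack: Wooden rack, fixed, 68 mm (x) by 140 mm (y) by 30 mm high, origin at the centre of its underside. Two slots along x at y = +40 and -40 mm, 6 mm wide and 56 mm long, their floors 8 mm up (22 mm deep).
- rail: Price rail, fixed: steel rod 10 mm thick, axis about 160 mm over the counter, on a 16 mm post with an 80 mm foot. Origin under the foot on the post's axis, z up. The fixed leg runs from the post along -y for about 110 mm, then bends (centreline radius 60 mm) into the free leg, about along -x. Bent by hand: the turn is 75 to 104 degrees, and between stop and tip the rod strays up to 14 mm from a clean leg-bend-leg, sideways and up or down.
- stop (a point): Point on the rod's axis at the face of the stop disc (22 mm diameter, 6 mm thick) that looks to the rail's -y, 40 mm from the post's axis; axes as the rail's. With the runner against the disc, the carrier's origin is 11 mm from this point, along the rail's -y. The last 25 mm of rod before the disc are straight and true.
- tip (a point): The very end of the free leg, on the rod's axis (rounded end). Its x axis points along the free leg, from the tip into the rail (the way to thread the runner on); z about up. The first 20 mm from the tip are straight; then the free leg goes on, not quite true, and about 55 mm from the tip the bend, to the left seen from above, begins.
- wheel: Small whole cheese, 84 mm diameter, 35 mm high, standing under the rail's bend; origin at its underside. Leave it.
- block: Block of cheese 70 x 50 x 50 mm, origin at its underside. Leave it.
- jar: Jar, 60 mm diameter, 75 mm high, origin at its underside. Leave it.
- bowl: White bowl, 90 mm across, 40 mm high, origin at its underside. Leave it.
- spreader: Spatula lying on the counter near the side. Leave it.
- tasting_board: Wooden board 140 x 90 x 15 mm, origin at its underside. Leave it.
Not all that is in view belongs to the job. Of the things like the carrier, leave any that is pink or purple; of the rest the smaller one is meant.

How it is judged:
On the way, in this order (a step that is already met when the one before it is completed fails the run):
1. the carrier is threaded onto the rail's free leg (x of carrier in the frame of tip between 0.008 and 0.026 m and y of carrier in the frame of tip between -0.0045 and 0.0045 m and z of carrier in the frame of tip between -0.0045 and 0.0045 m and angle between the x axis of carrier and the x axis of tip, either way round below 0.3 rad), for 0.1 s.
2. the carrier, still on the rod, has come round the bend onto the fixed leg (x of carrier in the frame of stop between -0.0045 and 0.0045 m and z of carrier in the frame of stop between -0.0045 and 0.0045 m and y of carrier in the frame of stop between -0.05 and -0.018 m and angle between the x axis of carrier and the y axis of rail, either way round below 0.3 rad), for 0.1 s.
At the end, for the whole second after the job is handed in: The carrier hangs by its bore on the fixed leg with its runner against the stop disc (gap under 3.5 mm), bore along the rod within 11 degrees, upright within 14 degrees with the plate down, released and at rest (x of carrier in the frame of stop between -0.0045 and 0.0045 m and z of carrier in the frame of stop between -0.0045 and 0.0045 m and y of carrier in the frame of stop between -0.0145 and -0.008 m and angle between the x axis of carrier and the y axis of rail, either way round below 0.2 rad and angle between carrier's own z axis and vertical below 0.25 rad and linear speed of carrier below 0.03 m/s and height (world z) of carrier above 0.14 m); the robot touches nothing.
It fails at once if the carrier is pressed against the rail with more than 20 N (contact force between carrier and rail above 20 N).
It fails at once if the plain ticket is taken out or disturbed (moved 20 mm) (distance of plain_ticket from where it was at the start of the episode above 0.02 m).
It fails at once if one of the goods on the counter is pushed about (moved 30 mm) (distance of any of wheel, block, jar, bowl, spreader, tasting_board from where it was at the start of the episode above 0.03 m).
It also fails if it takes over 72 s, if anything falls off the work surface, if the arm or the gripper's body presses on something with over 40 N, if the wrist force passes 120 N, or if a joint passes its speed limit or range.

## Working session

There is one attempt and no reset: what is moved stays moved. The work goes in short steps, Python scripts to look and compute and a tool call to move; the robot and the scene stay as the last step left them, time stands still between calls to the robot, and variables do not carry over. Pictures are saved under pics/ and viewed, on a budget of 10 in all, crops included, one or two more only if the job needs it, and the job is handed in when it is done.

Besides the shell and the picture viewer there is one more tool, called after "Request:" as name(argument=value, ...) on one line, values as JSON. send_rows: Moves the arm, as the interface text tells. Its arguments: {"type":"object","properties":{"steps":{"type":"array"}},"required":["steps"]}

```bash
ls; mkdir -p pics; cat > h.py <<'E'
import numpy as np, cv2
from plant import env, optics
def cal(n):
    c=optics.get_calibration(n); f=200/np.tan(np.radians(c["fovy"])/2); return c,f
def cloud(n,d,c=None):
    c0,f=cal(n); c=c or c0
    v,u=np.mgrid[0:400,0:640]
    p=np.stack([(u-c["cx"])/f*d,-(v-c["cy"])/f*d,-d],-1)
    T=np.array(c["extrinsics"]); return p@T[:3,:3].T+T[:3,3]
def save(n,im): cv2.imwrite("pics/%s.png"%n,im[:,:,::-1])
E
python3 - <<'E'
from h import *
for n in ("scene","top"):
    c,f=cal(n); print(n,{k:v for k,v in c.items() if k!='extrinsics'},np.round(c["extrinsics"],3).tolist())
    im,d=optics.capture(n); save(n+"0",im); P=cloud(n,d); np.save(n+"0.npy",P); np.save(n+"0d.npy",d)
    for t in ("carrier","plain_ticket","rack","rail","tip","stop","tab"):
        for r in optics.look_for(n,t)[:3]:
            q=np.int32(r["point"]); print(t,round(r["score"],2),q,P[q[0],q[1]].round(3))
a=np.hstack([cv2.imread("pics/scene0.png")]) 
print(env.get_obs())
E
```

```text
pics
scene {'fovy': 45.38191243470706, 'cx': 314.86789568388633, 'cy': 204.4951125989773} [[-0.756, -0.377, 0.535, 1.247], [0.655, -0.407, 0.637, 0.832], [-0.023, 0.832, 0.554, 0.834], [0.0, 0.0, 0.0, 1.0]]
carrier 0.97 [154 297] [ 0.369 -0.299  0.086]
carrier 0.87 [182 261] [ 0.564 -0.234  0.085]
carrier 0.72 [175 288] [ 0.449 -0.25   0.058]
rack 0.6 [195 258] [ 0.576 -0.239  0.041]
rack 0.45 [188 260] [ 0.562 -0.246  0.057]
rail 0.88 [286 359] [0.635 0.258 0.044]
tip 0.49 [226 228] [ 0.742 -0.146  0.055]
stop 0.9 [285 358] [0.636 0.255 0.045]
tab 0.92 [177 290] [ 0.445 -0.244  0.051]
tab 0.9 [158 297] [ 0.368 -0.302  0.07 ]
tab 0.7 [189 308] [ 0.467 -0.127  0.068]
top {'fovy': 46.36511247844746, 'cx': 323.66629733122267, 'cy': 194.58744113995178} [[0.021, 0.983, -0.18, 0.388], [-1.0, 0.023, 0.007, 0.025], [0.011, 0.18, 0.984, 1.242], [0.0, 0.0, 0.0, 1.0]]
carrier 0.78 [289 454] [ 0.374 -0.3    0.103]
carrier 0.73 [215 425] [ 0.554 -0.239  0.083]
carrier 0.72 [257 430] [ 0.447 -0.238  0.13 ]
plain_ticket 0.47 [219 455] [ 0.549 -0.32   0.06 ]
rack 0.71 [219 436] [ 0.552 -0.28   0.027
[... 238 characters left out ...]
232  0.163]
{'t': 0.8, 'joint_positions': array([ 8.96703818e-01,  3.80627656e-01,  1.29742326e+00, -7.25717627e-06,
        1.46356854e+00, -2.15303506e-01]), 'joint_vel': array([ 0.00174164, -0.00216571, -0.00024929, -0.00087886,  0.00119127,
        0.00105386]), 'joint_torque': array([-1.82153653e-04, -4.48291326e+01, -2.31456846e+01, -2.68502399e-04,
        5.50509430e-04, -4.78120421e-05]), 'position': array([0.24357017, 0.49311002, 0.30389969]), 'ee_rot': array([ 2.27387550e-01,  9.73804345e-01, -1.36490715e-05, -2.50779358e-06]), 'wrist_force': array([ 0.4895263 , -0.35499055, -0.45940087]), 'wrist_torque': array([0.0313785 , 0.02099094, 0.01152978]), 'opening': 0.08482776268673935}
```

View pics/scene0.png

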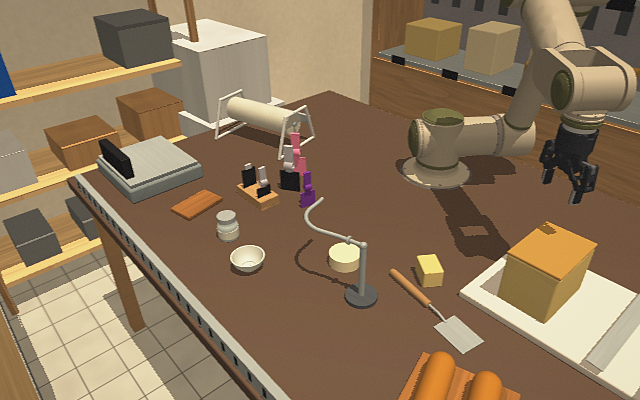

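View pics/top0.png

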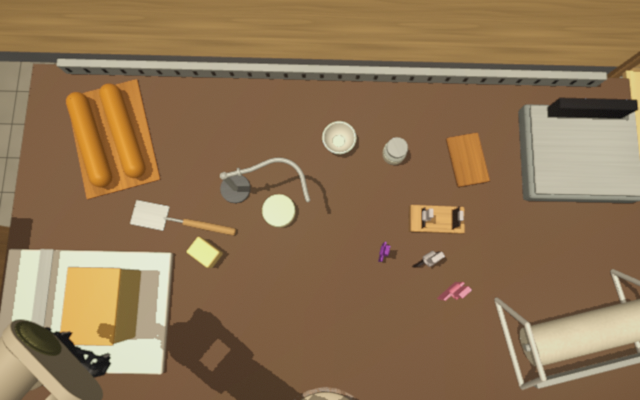

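```bash
python3 - <<'E'
from h import *
for n,(r0,r1,c0,c1) in (("top",(140,215,210,330)),("scene",(190,260,290,380))):
    P=np.load(n+"0.npy")[r0:r1,c0:c1].reshape(-1,3); d=np.load(n+"0d.npy")[r0:r1,c0:c1].ravel()
    Q=P[(d>0)&(P[:,2]>0.12)&(P[:,2]<0.21)]
    print(n,len(Q))
    Q=Q[np.argsort(-Q[:,1])]
    for y in np.arange(0.3,0.02,-0.01):
        s=Q[abs(Q[:,1]-y)<.005]
        if len(s): print(round(y,2),len(s),np.median(s,0).round(4),s.min(0).round(3),s.max(0).round(3))
for n,(r0,r1,c0,c1) in (("top",(195,240,400,475)),):
    P=np.load(n+"0.npy")[r0:r1,c0:c1].reshape(-1,3)
    for lo,hi in ((.02,.035),(.06,.1),(.1,.14)):
        Q=P[(P[:,2]>lo)&(P[:,2]<hi)]; print(lo,len(Q),Q.min(0).round(3),Q.max(0).round(3))
        if lo<.03: print(cv2.minAreaRect(Q[:,:2].astype(np.float32)))
        else:
            for y0,y1 in((-.28,-.2),(-.36,-.28)):
                q=Q[(Q[:,1]>y0)&(Q[:,1]<y1)]; print(len(q), q.mean(0).round(4) if len(q) else '')
E
```

```text
top 551
0.26 28 [0.6236 0.2577 0.1653] [0.618 0.255 0.124] [0.634 0.263 0.173]
0.25 47 [0.6238 0.2504 0.1592] [0.618 0.246 0.121] [0.635 0.255 0.171]
0.24 19 [0.6296 0.2399 0.164 ] [0.624 0.235 0.159] [0.636 0.245 0.168]
0.23 20 [0.6323 0.2301 0.1637] [0.627 0.225 0.159] [0.638 0.235 0.167]
0.22 31 [0.6343 0.2194 0.1673] [0.626 0.215 0.158] [0.645 0.223 0.172]
0.21 18 [0.6371 0.2102 0.1646] [0.633 0.207 0.16 ] [0.643 0.214 0.168]
0.2 20 [0.6405 0.2006 0.1633] [0.635 0.195 0.159] [0.646 0.205 0.168]
0.19 21 [0.6434 0.1905 0.164 ] [0.639 0.186 0.158] [0.65  0.195 0.168]
0.18 18 [0.6486 0.1801 0.1638] [0.643 0.177 0.161] [0.655 0.184 0.166]
0.17 20 [0.6528 0.1709 0.1652] [0.646 0.165 0.159] [0.66  0.175 0.168]
0.16 22 [0.658  0.1603 0.1654] [0.651 0.156 0.163] [0.665 0.165 0.167]
0.15 18 [0.6621 0.1496 0.1667] [0.657 0.146 0.162] [0.668 0.154 0.17 ]
0.14 17 [0.6651 0.1413 0.1675] [0.661 0.137 0.161] [0.671 0.144 0.17 ]
0.13 16 [0.6664 0.1297 0.1675] [0.663 0.125 0.163] [0.671 0.135 0.171]
0.12 19 [0.667  0.1198 0.1693] [0.663 0.115 0.166] [0.671 0.125 0.172]
0.11 18 [0.6646 0.1095 0.167
[... 1792 characters left out ...]
.087 0.17 ] [0.663 0.095 0.172]
0.08 22 [0.6417 0.0797 0.1705] [0.625 0.075 0.166] [0.652 0.084 0.175]
0.07 44 [0.6145 0.0699 0.1707] [0.587 0.065 0.165] [0.64  0.075 0.174]
0.06 29 [0.5856 0.0615 0.1704] [0.572 0.057 0.163] [0.621 0.065 0.173]
0.05 3 [0.5749 0.0539 0.1711] [0.573 0.053 0.171] [0.579 0.055 0.171]
0.02 1048 [ 0.518 -0.352  0.021] [ 0.588 -0.211  0.035]
((0.5537149310112, -0.28148356080055237), (0.14068903028964996, 0.06908098608255386), 88.69337463378906)
0.06 158 [ 0.527 -0.324  0.06 ] [ 0.578 -0.231  0.099]
63 [ 0.551  -0.238   0.0792]
95 [ 0.5509 -0.3199  0.0805]
0.1 102 [ 0.542 -0.325  0.1  ] [ 0.565 -0.236  0.135]
66 [ 0.5532 -0.2399  0.1228]
36 [ 0.5526 -0.3208  0.1062]
```

```bash
cat >> h.py <<'E'
from scipy.spatial.transform import Rotation as Rn
def goal(yaw): # tool x at yaw deg, tool z down
    return Rn.from_euler('z',yaw,degrees=True)*Rn.from_matrix(np.diag([1.,-1,-1]))
def delta(p,yaw,p0=None,R0=None):
    o=env.get_obs(); p0=o["position"] if p0 is None else p0; R0=R0 or Rn.from_quat(o["ee_rot"])
    print("T",R0.inv().apply(np.array(p)-p0).round(4)*1000,"tw",np.degrees((R0.inv()*goal(yaw)).as_rotvec()).round(2))
E
python3 - <<'E'
from h import *
c,f=cal("wrist"); o=env.get_obs()
R=Rn.from_quat(o["ee_rot"]); T=np.array(c["extrinsics"])
print(c["fovy"],R.inv().apply(T[:3,3]-o["position"]),R.inv().as_matrix()@T[:3,:3])
delta([.5,.12,.36],77)
E
```

```text
67.02749245880788 [ 0.08248    -0.00074838 -0.0697738 ] [[ 4.07233812e-04  9.46706058e-01  3.22098548e-01]
 [ 9.99999875e-01 -2.92072979e-04 -4.05858715e-04]
 [-2.90152622e-04  3.22098673e-01 -9.46706058e-01]]
T [-395.1 -221.   -56.1] tw [-0.    0.   76.71]
```

Request:
send_rows(steps=[{"translation":[-475,-160,-56],"twist":[0,0,77],"gripper":1},{"translation":[-475,-160,-56],"twist":[0,0,77],"gripper":1},{"translation":[-475,-160,-56],"twist":[0,0,77],"gripper":1},{"translation":[-475,-160,-56],"twist":[0,0,77],"gripper":1},{"translation":[-475,-160,-56],"twist":[0,0,77],"gripper":1},{"translation":[-475,-160,-56],"twist":[0,0,77],"gripper":1},{"translation":[-475,-160,-56],"twist":[0,0,77],"gripper":1},{"translation":[-475,-160,-56],"twist":[0,0,77],"gripper":1},{"translation":[-475,-160,-56],"twist":[0,0,77],"gripper":1},{"translation":[-475,-160,-56],"twist":[0,0,77],"gripper":1}])

```text
t: 1.63
position: [0.538, 0.199, 0.3506]
ee_rot: [0.756, 0.654, 0.0, 0.0]
wrist_force: [-0.0, 1.5, 0.6]
opening: 0.0854
```

```bash
python3 - <<'E'
from h import *
delta([.60,.14,.36],77)
E
```

```text
T [-49.5  69.8  -9.4] tw [ 0.01 -0.01  4.73]
```

Request:
send_rows(steps=[{"translation":[-40,60,-8],"twist":[0,0,4],"gripper":1},{"translation":[-40,60,-8],"twist":[0,0,4],"gripper":1},{"translation":[-40,60,-8],"twist":[0,0,4],"gripper":1},{"translation":[-40,60,-8],"twist":[0,0,4],"gripper":1},{"translation":[-40,60,-8],"twist":[0,0,4],"gripper":1},{"translation":[-40,60,-8],"twist":[0,0,4],"gripper":1}])

```text
t: 2.13
position: [0.59, 0.1539, 0.3584]
ee_rot: [0.776, 0.631, -0.0, -0.0]
wrist_force: [-1.1, 0.9, 0.3]
opening: 0.0852
```

```bash
python3 - <<'E'
from h import *
c,f=cal("wrist"); o=env.get_obs(); print(o["position"],np.linalg.norm(o["joint_vel"]))
im,d=optics.capture("wrist"); save("w1",im); P=cloud("wrist",d,c); np.save("w1.npy",P); np.save("w1d.npy",d)
m=(d>0)&(P[...,2]>.13)&(P[...,2]<.2)&(P[...,1]>.02)&(P[...,1]<.3)&(P[...,0]>.5)
print(m.sum())
for t in ("stop","tip"):
    for r in optics.look_for("wrist",t)[:2]:
        q=np.int32(r["point"]); print(t,r["score"],q,P[q[0],q[1]].round(4))
E
```

```text
[0.58998899 0.15390555 0.35835626] 0.009257944406926656
3631
stop 0.72 [ 98 344] [0.6378 0.2241 0.0125]
stop 0.62 [177 303] [0.564  0.1364 0.0337]
tip 0.76 [281 331] [0.5825 0.0605 0.1704]
```

View pics/w1.png

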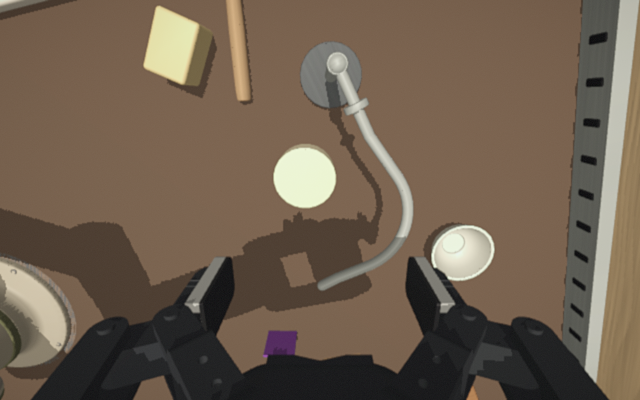

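```bash
cat >> h.py <<'E'
def rail_line(n,P,d,c,start=None,step=.006):
    m=(d>0)&(P[...,2]>.145)&(P[...,2]<.195)&(P[...,1]>.03)&(P[...,1]<.3)&(P[...,0]>.5)&(P[...,0]<.72)
    m=m.astype(np.uint8); k,l,s,_=cv2.connectedComponentsWithStats(m); m=l==1+np.argmax(s[1:,4])
    Q=P[m]; o=np.array(c["extrinsics"])[:3,3]; r=Q-o; Q=Q+r/np.linalg.norm(r,axis=1)[:,None]*.00393
    Q=Q[Q[:,0]+Q[:,1]*0<9]
    i=np.argmin(Q[:,0]+Q[:,1]) ; p=Q[i]; t=np.array([.95,.25,0]); out=[]
    tip=None
    p=p+t*.004
    for _ in range(70):
        for _ in range(4):
            rel=Q-p; s=rel@t; S=Q[(abs(s)<.006)&(np.linalg.norm(rel,axis=1)<.014)]
            if len(S)<6: return tip,np.array(out)
            mu=S.mean(0); p=p+(mu-p)-((mu-p)@t)*t
            u=np.linalg.svd(S-mu)[2][0]; u=u*np.sign(u@t); 
            L=Q[(np.linalg.norm(Q-p,axis=1)<.016)]; u=np.linalg.svd(L-L.mean(0))[2][0]; u*=np.sign(u@t); t=.5*t+.5*u; t/=np.linalg.norm(t)
        if tip is None:
            rel=Q-p; k=np.linalg.norm(rel,axis=1)<.03; tip=p+t*np.percentile((rel@t)[k],0.5); out.append(np.r_[tip,t])
        out.append(np.r_[p,t]); p=p+t*step
    return tip,np.array(out)
E
python3 - <<'E'
from h import *
c,f=cal("wrist")
tip,A=rail_line("wrist",np.load("w1.npy"),np.load("w1d.npy"),c)
np.save("rail_w.npy",A)
for n in ("scene","top"):
    d=np.load(n+"0d.npy"); c,f=cal(n); t2,B=rail_line(n,np.load(n+"0.npy"),d,c,step=.01); print(n,t2.round(4)); 
    for b in B[::3]: 
        j=np.argmin(np.linalg.norm(A[:,:3]-b[:3],axis=1)); e=b[:3]-A[j,:3]; e-=e@A[j,3:]*A[j,3:]; print(b[:3].round(4),e.round(4))
print("wrist",tip)
for a in A: print(a[:3].round(4),np.degrees(np.arctan2(a[4],a[3])).round(1),np.degrees(np.arcsin(a[5])).round(1))
E
```

```text
scene [0.5699 0.0537 0.1673]
[0.5699 0.0537 0.1673] [ 0.     -0.0004  0.0021]
[0.5942 0.0627 0.1674] [-0.0003  0.0012  0.0019]
[0.6234 0.0694 0.1683] [-0.0002  0.0007  0.0025]
[0.6497 0.0837 0.1684] [ 0.0003 -0.0003  0.0026]
[0.6664 0.1085 0.1673] [ 0.0018 -0.0005  0.0023]
[0.6673 0.1382 0.1646] [0.0013 0.0003 0.0011]
[0.6558 0.1658 0.162 ] [0.0007 0.0003 0.0004]
[0.6444 0.1936 0.1618] [0.0017 0.0007 0.0019]
[0.6371 0.2226 0.1623] [0.0027 0.0007 0.    ]
[0.6306 0.2517 0.1612] [ 0.0038  0.0011 -0.0003]
top [0.5695 0.0544 0.1647]
[0.5695 0.0544 0.1647] [-0.0001  0.0004 -0.0005]
[0.593  0.0616 0.1654] [-0.0001  0.0005 -0.0002]
[0.6221 0.0689 0.1657] [-0.0002  0.0007 -0.0001]
[0.6485 0.0828 0.1664] [ 0.0002 -0.0002  0.0006]
[0.6647 0.1077 0.165 ] [ 0.0006 -0.0002 -0.    ]
[0.6675 0.1374 0.1631] [ 0.0014  0.0002 -0.0005]
[0.6566 0.1654 0.1614] [ 0.0012  0.0005 -0.0003]
[0.644  0.1926 0.1596] [ 0.001   0.0004 -0.0003]
[0.6352 0.221  0.163 ] [0.0006 0.0002 0.0003]
[0.6278 0.2501 0.1603] [ 0.0008  0.0004 -0.0011]
wrist [0.5668186  0.05310306 0.16504795]
[0.5668 0.0531 0.165 ] 18.0 2.5
[0.570
[... 1612 characters left out ...]
1
[0.6235 0.2605 0.1622] 106.1 4.5
[0.6243 0.2516 0.1616] -98.3 -9.3
[0.6282 0.2454 0.16  ] -75.4 -8.2
[0.6299 0.2397 0.1597] -74.4 -5.3
[0.6315 0.2338 0.1597] -74.6 4.2
[0.633  0.228  0.1595] -75.8 8.8
[0.6343 0.2225 0.1622] -75.4 5.2
[0.6357 0.2167 0.1627] -75.1 -1.4
[0.6375 0.211  0.1599] -74.4 -7.3
[0.6392 0.2052 0.1597] -74.1 -8.0
[0.6407 0.1994 0.1597] -73.5 0.3
[0.6424 0.1936 0.1599] -70.6 1.5
[0.6447 0.1881 0.1601] -67.9 2.6
[0.6472 0.1826 0.1604] -65.6 3.1
[0.6498 0.1772 0.1608] -65.1 3.1
[0.6522 0.1717 0.1612] -65.2 3.8
[0.6547 0.1663 0.1615] -65.1 3.6
[0.6573 0.1609 0.1619] -65.2 3.4
[0.6598 0.1555 0.1623] -66.0 3.7
[0.6623 0.15   0.1626] -68.4 3.4
[0.6643 0.1444 0.163 ] -72.4 3.6
```

```bash
python3 - <<'E'
from h import *
delta([.553,-.24,.30],0)
E
```

```text
T [-393.1   44.3   58.5] tw [ 1.000e-02 -2.000e-02  7.818e+01]
```

Request:
send_rows(steps=[{"translation":[-393,44,58],"twist":[0,0,78.2],"gripper":0.2},{"translation":[-393,44,58],"twist":[0,0,78.2],"gripper":0.2},{"translation":[-393,44,58],"twist":[0,0,78.2],"gripper":0.2},{"translation":[-393,44,58],"twist":[0,0,78.2],"gripper":0.2},{"translation":[-393,44,58],"twist":[0,0,78.2],"gripper":0.2},{"translation":[-393,44,58],"twist":[0,0,78.2],"gripper":0.2},{"translation":[-393,44,58],"twist":[0,0,78.2],"gripper":0.2},{"translation":[-393,44,58],"twist":[0,0,78.2],"gripper":0.2},{"translation":[-393,44,58],"twist":[0,0,78.2],"gripper":0.2},{"translation":[-393,44,58],"twist":[0,0,78.2],"gripper":0.2}])

```text
t: 3.12
position: [0.5519, -0.2438, 0.2995]
ee_rot: [0.999, 0.053, -0.0, 0.0]
wrist_force: [0.6, -0.5, -0.7]
opening: 0.0508
```

Request:
send_rows(steps=[{"translation":[0,0,0],"twist":[0,0,6.6],"gripper":0.2},{"translation":[0,0,0],"twist":[0,0,6.6],"gripper":0.2},{"translation":[0,0,0],"twist":[0,0,6.6],"gripper":0.2},{"translation":[0,0,0],"twist":[0,0,6.6],"gripper":0.2}])

```text
t: 3.45
position: [0.553, -0.2396, 0.3006]
ee_rot: [1.0, 0.001, 0.0, 0.0]
wrist_force: [-0.1, 0.3, 0.1]
opening: 0.0513
```

```bash
python3 - <<'E'
from h import *
c,f=cal("wrist"); o=env.get_obs(); print(o["position"],o["ee_rot"],np.linalg.norm(o["joint_vel"]))
im,d=optics.capture("wrist"); save("w2",im); P=cloud("wrist",d,c); np.save("w2.npy",P); np.save("w2d.npy",d)
m=(d>0)&(abs(P[...,1]+.24)<.03)&(abs(P[...,0]-.553)<.04)
for lo,hi in ((.045,.06),(.06,.08),(.08,.095),(.1,.115),(.115,.126),(.127,.14)):
    Q=P[m&(P[...,2]>lo)&(P[...,2]<hi)]; 
    if len(Q): print(lo,len(Q),Q.mean(0).round(4),np.percentile(Q,3,0).round(4),np.percentile(Q,97,0).round(4),np.round(cv2.minAreaRect(Q[:,:2].astype(np.float32))[2],1))
E
```

```text
[ 0.55296422 -0.23958054  0.30060542] [9.99999112e-01 1.30584952e-03 2.44319399e-04 1.05993019e-04] 0.009461088207106552
0.045 13 [ 0.5746 -0.2424  0.0526] [ 0.5663 -0.2441  0.0459] [ 0.5783 -0.241   0.0591] 85.1
0.06 146 [ 0.5635 -0.2421  0.0697] [ 0.5457 -0.253   0.0607] [ 0.5766 -0.2319  0.0796] 89.7
0.08 253 [ 0.5551 -0.2421  0.0853] [ 0.5434 -0.2528  0.0809] [ 0.5642 -0.233   0.0905] 0.7
0.1 40 [ 0.5641 -0.2431  0.1082] [ 0.5635 -0.2471  0.1025] [ 0.5645 -0.2391  0.1137] 85.9
0.115 36 [ 0.5641 -0.2428  0.1207] [ 0.5637 -0.2468  0.1159] [ 0.5645 -0.2391  0.1255] 89.9
0.127 268 [ 0.5537 -0.2426  0.1296] [ 0.5433 -0.2468  0.1282] [ 0.564  -0.2383  0.1309] 0.1
```

View pics/w2.png

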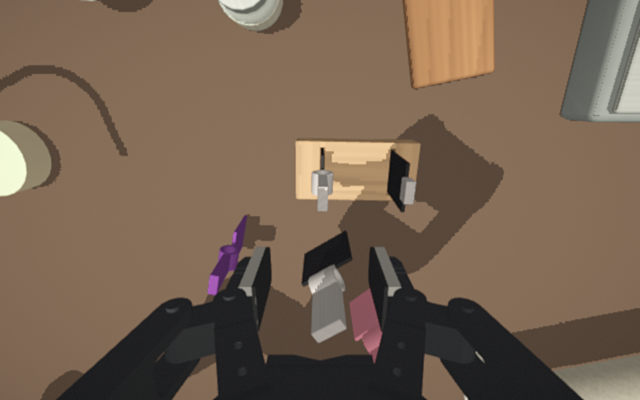

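Request:
send_rows(steps=[{"translation":[1,3,40],"twist":[0,0,0],"gripper":0.2},{"translation":[1,3,80],"twist":[0,0,0],"gripper":0.2},{"translation":[1,3,110],"twist":[0,0,0],"gripper":0.2},{"translation":[1,3,130],"twist":[0,0,0],"gripper":0.2},{"translation":[1,3,130],"twist":[0,0,0],"gripper":0.2},{"translation":[1,3,130],"twist":[0,0,0],"gripper":0.2},{"translation":[1,3,130],"twist":[0,0,0],"gripper":-0.5},{"translation":[1,3,130],"twist":[0,0,0],"gripper":-1},{"translation":[1,3,130],"twist":[0,0,0],"gripper":-1},{"translation":[1,3,130],"twist":[0,0,0],"gripper":-1}])

```text
t: 4.33
position: [0.5541, -0.2435, 0.1717]
ee_rot: [1.0, -0.001, 0.001, 0.0]
wrist_force: [-0.1, 3.5, 4.0]
opening: 0.0081
```

Request:
send_rows(steps=[{"translation":[0,0,0],"twist":[0,0,0],"gripper":-1},{"translation":[0,0,0],"twist":[0,0,0],"gripper":-1},{"translation":[0,0,0],"twist":[0,0,0],"gripper":-1},{"translation":[0,0,0],"twist":[0,0,0],"gripper":-1}])

```text
t: 4.67
position: [0.5541, -0.2434, 0.1717]
ee_rot: [1.0, -0.001, 0.001, 0.0]
wrist_force: [-0.4, 3.2, 5.3]
opening: 0.0082
```

Request:
send_rows(steps=[{"translation":[0,0,-20],"twist":[0,0,0],"gripper":-1},{"translation":[0,0,-50],"twist":[0,0,0],"gripper":-1},{"translation":[0,0,-87],"twist":[0,0,0],"gripper":-1},{"translation":[-5,-40,-87],"twist":[0,0,-3],"gripper":-1},{"translation":[-8,-80,-87],"twist":[0,0,-6],"gripper":-1},{"translation":[-12,-120,-87],"twist":[0,0,-9],"gripper":-1},{"translation":[-16,-160,-87],"twist":[0,0,-12],"gripper":-1},{"translation":[-20,-200,-87],"twist":[0,0,-15],"gripper":-1},{"translation":[-24,-235,-87],"twist":[0,0,-17.5],"gripper":-1},{"translation":[-25,-265,-87],"twist":[0,0,-17.5],"gripper":-1}])

```text
t: 5.5
position: [0.5284, 0.0237, 0.258]
ee_rot: [0.988, 0.153, 0.0, 0.0]
wrist_force: [0.8, 0.4, -0.3]
opening: 0.0079
```

Request:
send_rows(steps=[{"translation":[-5.7,-18,0],"twist":[0,0,0],"gripper":-1},{"translation":[-5.7,-18,0],"twist":[0,0,0],"gripper":-1},{"translation":[-5.7,-18,0],"twist":[0,0,0],"gripper":-1},{"translation":[-5.7,-18,0],"twist":[0,0,0],"gripper":-1},{"translation":[-5.7,-18,0],"twist":[0,0,0],"gripper":-1}])

```text
t: 5.92
position: [0.5189, 0.0359, 0.2574]
ee_rot: [0.989, 0.15, 0.0, 0.0]
wrist_force: [-0.4, 0.3, -1.1]
opening: 0.0083
```

```bash
python3 - <<'E'
from h import *
c,f=cal("wrist"); o=env.get_obs(); print(o["position"],o["ee_rot"],np.linalg.norm(o["joint_vel"]),o["opening"],o["wrist_force"])
im,d=optics.capture("wrist"); save("w3",im); P=cloud("wrist",d,c); np.save("w3.npy",P); np.save("w3d.npy",d)
R=Rn.from_quat(o["ee_rot"]); L=R.inv().apply(P.reshape(-1,3)-o["position"]).reshape(P.shape)
np.save("w3L.npy",L)
cr=cv2.resize(im[150:400,200:440],None,fx=3,fy=2.4); 
im2=im[200:400,200:440]; save("w3c",cv2.resize(im2,(720,600),interpolation=cv2.INTER_CUBIC))
E
```

```text
[0.51892004 0.03587961 0.25735528] [9.88619703e-01 1.50436051e-01 2.22137386e-04 1.67762433e-04] 0.006408908533443773 0.008313374532389589 [-0.44407241  0.27656276 -1.052374  ]
```

View pics/w3c.png

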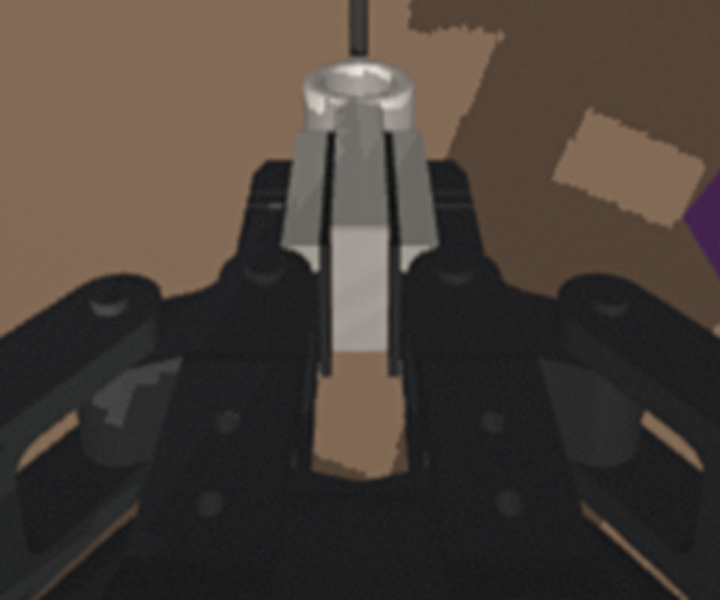

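```bash
python3 - <<'E'
from h import *
L=np.load("w3L.npy"); d=np.load("w3d.npy")
S=L[215:245,295:345]
for lo,hi in((.005,.009),(.009,.010),(.010,.011),(.011,.012),(.012,.013),(.013,.016)):
    q=S[(S[...,0]>lo)&(S[...,0]<hi)&(S[...,2]>.06)&(S[...,2]<.12)]
    if len(q): print(lo,len(q),q.min(0).round(4),q.max(0).round(4),q.mean(0).round(4))
# outer cylinder fit: runner side/top points
q=S[(S[...,0]>-.011)&(S[...,0]<.0095)&(S[...,2]>.074)&(S[...,2]<.1)&(abs(S[...,1])<.014)]
from scipy.optimize import least_squares
r=least_squares(lambda p:np.hypot(q[:,1]-p[0]-p[2]*q[:,0],q[:,2]-p[1])-.011,[0,.09,0],loss='soft_l1',f_scale=.0005); print(len(q),r.x,np.abs(r.fun).mean())
q=S[(S[...,0]>.0095)&(S[...,0]<.0135)&(S[...,2]>.07)&(S[...,2]<.105)]
(y,z),rr=cv2.minEnclosingCircle(q[:,1:].astype(np.float32)); print("face",len(q),y,z,rr,np.median(q[:,0]))
o=env.get_obs(); 
A=np.load("rail_w.npy"); R=Rn.from_quat(o["ee_rot"]); print("rail in tool",(R.inv().apply(A[:6,:3]-o["position"])*1000).round(1),(R.inv().apply(A[:6,3:])).round(3))
P=np.load("w3.npy");c,f=cal("wrist"); tip,B=rail_line("wrist",P,d,c); print(len(B))
print("rail now in tool",(R.inv().apply(B[:8,:3]-o["position"])*1000).round(1),B[:8].round(4))
E
```

```text
0.005 320 [ 0.0051 -0.0101  0.0719] [0.009  0.0112 0.111 ] [0.0073 0.0004 0.0939]
0.009 382 [ 0.009  -0.0094  0.0702] [0.01   0.0112 0.112 ] [0.0094 0.0008 0.0866]
0.01 52 [ 0.01   -0.0097  0.0682] [0.011  0.0114 0.1097] [0.0105 0.001  0.0735]
0.011 11 [ 0.011  -0.0096  0.0669] [0.0116 0.0112 0.0688] [0.0113 0.0007 0.0676]
497 [0.00062174 0.09356364 0.02756605] 0.002031194331104962
face 167 0.00022922293283045292 0.08531875163316727 0.01789173297584057 0.009689214489427913
rail in tool [[50.9 -2.3 92.2]
 [54.5 -2.3 92. ]
 [60.5 -2.4 91.8]
 [66.5 -2.4 91.6]
 [72.5 -2.4 91.6]
 [78.5 -2.1 91.7]] [[ 0.999 -0.013 -0.044]
 [ 0.999 -0.013 -0.044]
 [ 1.    -0.011 -0.026]
 [ 1.     0.006 -0.011]
 [ 1.     0.021 -0.   ]
 [ 0.999  0.046 -0.006]]
14
rail now in tool [[51.2 -2.1 92.1]
 [55.2 -2.1 92. ]
 [61.2 -2.1 91.7]
 [67.2 -2.3 91.7]
 [73.2 -2.4 91.7]
 [79.2 -2.1 91.7]
 [85.2 -1.7 91.6]
 [91.2 -1.3 91.5]] [[0.5672 0.053  0.1652 0.9514 0.3064 0.0308]
 [0.571  0.0542 0.1653 0.9514 0.3064 0.0308]
 [0.5767 0.056  0.1655 0.9489 0.3147 0.0218]
 [0.5824 0.0579 0.1655 0.953  0.3026 0.0127]
 [0.5881 0.0598 0.1655 0.9587 0.2844 0.0062]
 [0.5939 0.0614 0.1656 0.9665 0.2565 0.0117]
 [0.5998 0.0627 0.1657 0.9725 0.2325 0.0118]
 [0.6056 0.0642 0.1658 0.9728 0.2312 0.0133]]
```

```bash
python3 - <<'E'
from h import *
L=np.load("w3L.npy")[215:330,295:345].reshape(-1,3)
q=L[(abs(L[:,1]-.0006)<.0035)&(L[:,0]>.004)&(L[:,0]<.018)&(L[:,2]>.04)&(L[:,2]<.115)]
for z in np.arange(.042,.115,.003):
    s=q[abs(q[:,2]-z)<.0015]
    if len(s): print(z.round(3),len(s),np.median(s,0).round(4),s[:,0].min().round(4),s[:,0].max().round(4))
q=L[(L[:,0]>.004)&(L[:,0]<.0125)&(L[:,2]>.08)&(L[:,2]<.115)]
print("ring");
for z in np.arange(.082,.115,.002):
    s=q[abs(q[:,2]-z)<.001]
    if len(s): print(z.round(3),len(s),s.min(0).round(4),s.max(0).round(4))
E
```

```text
0.042 212 [0.0074 0.0006 0.0422] 0.004 0.0104
0.045 60 [0.0096 0.0002 0.045 ] 0.0082 0.0105
0.048 50 [0.0096 0.0011 0.0478] 0.0087 0.0109
0.051 57 [0.0096 0.0006 0.0511] 0.0088 0.0103
0.054 44 [0.0095 0.0006 0.0541] 0.0084 0.0102
0.057 48 [0.0095 0.0006 0.0568] 0.0089 0.0102
0.06 48 [0.0096 0.0004 0.0598] 0.009 0.0103
0.063 45 [0.0096 0.0006 0.0629] 0.009 0.0102
0.066 36 [0.0094 0.0004 0.0662] 0.0089 0.0099
0.069 37 [0.0095 0.0006 0.0688] 0.0088 0.0105
0.072 36 [0.0095 0.0003 0.0716] 0.0089 0.0102
0.075 30 [0.0095 0.0006 0.075 ] 0.009 0.0099
0.078 34 [0.0094 0.0006 0.0779] 0.0087 0.0102
0.081 32 [0.0095 0.0006 0.0808] 0.0087 0.01
0.084 28 [0.0095 0.0006 0.0841] 0.0089 0.0102
0.087 11 [0.0092 0.     0.0862] 0.009 0.0097
0.099 39 [ 0.0073 -0.0007  0.1002] 0.0042 0.0094
0.102 71 [0.0075 0.0006 0.1012] 0.004 0.01
0.108 5 [0.0076 0.0005 0.109 ] 0.0074 0.0097
0.111 30 [0.0086 0.0005 0.1103] 0.0072 0.01
ring
0.082 21 [ 0.009  -0.0028  0.081 ] [0.0099 0.005  0.0828]
0.084 58 [ 0.0042 -0.0062  0.0831] [0.0102 0.0074 0.085 ]
0.086 99 [ 0.004  -0.0074  0.085 ] [0.0098 0.0092 0.087 ]
0.088 71 [ 0.004  -0.0087  0.0871] [0.0098 0.0105 0.089 ]
0.09 32 [ 0.004  -0.0094  0.0892] [0.01   0.0111 0.0909]
0.092 25 [ 0.0043 -0.01    0.091 ] [0.0101 0.0112 0.0927]
0.094 29 [ 0.0042 -0.0102  0.093 ] [0.0098 0.0113 0.095 ]
0.096 17 [ 0.0064 -0.009   0.095 ] [0.01   0.0107 0.0969]
0.098 57 [ 0.0048 -0.0091  0.097 ] [0.01   0.0102 0.099 ]
0.1 120 [ 0.0042 -0.0074  0.0991] [0.0098 0.0085 0.101 ]
0.102 50 [ 0.004  -0.0056  0.101 ] [0.01   0.0073 0.103 ]
0.104 7 [ 0.0047 -0.0038  0.103 ] [0.0093 0.003  0.104 ]
0.108 3 [ 0.0076 -0.0014  0.1086] [0.0097 0.0005 0.109 ]
0.11 28 [ 0.0072 -0.0014  0.109 ] [0.01   0.0025 0.1109]
0.112 4 [ 0.0074 -0.0014  0.111 ] [0.0095 0.0025 0.112 ]
```

Request:
send_rows(steps=[{"translation":[5,-2.8,-1.2],"twist":[0,0,0],"gripper":-1},{"translation":[15,-2.8,-1.2],"twist":[0,0,0],"gripper":-1},{"translation":[25,-2.8,-1.2],"twist":[0,0,0],"gripper":-1},{"translation":[32,-2.8,-1.2],"twist":[0,0,0],"gripper":-1},{"translation":[36,-2.8,-1.2],"twist":[0,0,0],"gripper":-1},{"translation":[39,-2.8,-1.2],"twist":[0,0,0],"gripper":-1},{"translation":[42,-2.8,-1.2],"twist":[0,0,0],"gripper":-1},{"translation":[44,-2.8,-1.2],"twist":[0,0,0],"gripper":-1},{"translation":[46,-2.8,-1.2],"twist":[0,0,0],"gripper":-1},{"translation":[48,-2.8,-1.2],"twist":[0,0,0],"gripper":-1}])

```text
t: 6.8
position: [0.5635, 0.0538, 0.2584]
ee_rot: [0.989, 0.151, -0.0, -0.0]
wrist_force: [0.0, 0.2, -1.1]
opening: 0.0082
```

Request:
send_rows(steps=[{"translation":[3,0,0],"twist":[0,0,0],"gripper":-1},{"translation":[6,0,0],"twist":[0,0,0],"gripper":-1},{"translation":[9,0,0],"twist":[0,0,0],"gripper":-1},{"translation":[12,0,0],"twist":[0,0,0],"gripper":-1},{"translation":[15,0,0],"twist":[0,0,0],"gripper":-1},{"translation":[18,0,0],"twist":[0,0,0],"gripper":-1},{"translation":[19,0,0],"twist":[0,0,0],"gripper":-1},{"translation":[19,0,0],"twist":[0,0,0],"gripper":-1},{"translation":[19,0,0],"twist":[0,0,0],"gripper":-1},{"translation":[19,0,0],"twist":[0,0,0],"gripper":-1}])

```text
t: 7.63
position: [0.5816, 0.0595, 0.2584]
ee_rot: [0.989, 0.151, -0.0, 0.0]
wrist_force: [0.3, -0.2, -1.0]
opening: 0.0084
```

```bash
cat >> h.py <<'E'
from scipy.interpolate import UnivariateSpline
OFF=np.array([-.0015,.0006,.0931])
def path():
    A=np.load("rail_w.npy")[:37]; p=A[:,:3]; s=np.r_[0,np.cumsum(np.linalg.norm(np.diff(p,axis=0),axis=1))]
    e=A[36,:3]+np.outer(np.arange(.006,.04,.006),[-.267,.964,0]); e[:,2]=.1597  # straight true last part
    p=np.r_[p,e]; s=np.r_[s,s[-1]+np.arange(.006,.04,.006)]
    return [UnivariateSpline(s,p[:,i],s=len(s)*(.0002)**2) for i in range(3)],s[-1]
def rows(n=10,step=.003,off=0):
    f,S=path(); o=env.get_obs(); R=Rn.from_quat(o["ee_rot"]); p0=o["position"]; org=p0+R.apply(OFF)
    ss=np.linspace(0,S,3000); C=np.stack([g(ss) for g in f],1); i=np.argmin(np.linalg.norm(C-org,axis=1)); s0=ss[i]
    e=R.inv().apply(org-C[i]); print("s",s0.round(4),"err tool mm",(e*1000).round(2),"org",org.round(4),"F",o["wrist_force"].round(1),"T",o["wrist_torque"].round(2),"open",o["opening"])
    for k in range(1,n+1):
        s=s0+k*step; t=np.array([g.derivative()(s) for g in f]); y=np.degrees(np.arctan2(t[1],t[0]))
        G=goal(y); p=np.array([g(s) for g in f])-G.apply(OFF)
        T=R.inv().apply(p-p0)*1000; w=np.degrees((R.inv()*G).as_rotvec())
        print(s.round(4),T.round(1),w.round(1))
E
python3 -c "
from h import *
rows()"
```

```text
s 0.0147 err tool mm [ 0.02 -0.57  0.13] org [0.5803 0.0585 0.1653] F [ 0.3 -0.2 -1. ] T [ 0.01  0.   -0.01] open 0.008377310431259543
0.0177 [ 3.   0.6 -0.2] [-0.   0.   1.3]
0.0207 [ 6.   0.8 -0.3] [-0.   0.   2.5]
0.0237 [ 9.   1.  -0.4] [-0.   0.   3.5]
0.0267 [12.   1.2 -0.5] [-0.   0.   4.3]
0.0297 [15.   1.4 -0.6] [-0.  0.  5.]
0.0327 [18.1  1.7 -0.6] [0.  0.  5.6]
0.0357 [21.1  2.1 -0.7] [0. 0. 6.]
0.0387 [24.1  2.4 -0.7] [0.  0.  6.1]
0.0417 [27.2  2.7 -0.8] [0.  0.  5.8]
0.0447 [30.2  3.  -0.8] [-0.   0.   5.3]
```

Request:
send_rows(steps=[{"translation":[3,0.5,-0.2],"twist":[0,0,1],"gripper":-1},{"translation":[6,0.8,-0.3],"twist":[0,0,2],"gripper":-1},{"translation":[9,1,-0.4],"twist":[0,0,3],"gripper":-1},{"translation":[12,1.2,-0.5],"twist":[0,0,4],"gripper":-1},{"translation":[15,1.4,-0.6],"twist":[0,0,4.5],"gripper":-1},{"translation":[18,1.7,-0.6],"twist":[0,0,5],"gripper":-1},{"translation":[21,2.1,-0.7],"twist":[0,0,5],"gripper":-1},{"translation":[24,2.4,-0.7],"twist":[0,0,5],"gripper":-1},{"translation":[27,2.7,-0.8],"twist":[0,0,5],"gripper":-1},{"translation":[30,3,-0.8],"twist":[0,0,5],"gripper":-1}])

```text
t: 8.47
position: [0.6115, 0.0657, 0.2592]
ee_rot: [0.994, 0.108, -0.0, 0.0]
wrist_force: [-0.5, 0.3, -0.6]
opening: 0.008
```

```bash
python3 -c "
from h import *
rows()"
```

```text
s 0.0448 err tool mm [0.04 0.08 0.  ] org [0.6101 0.0647 0.1661] F [-0.5  0.3 -0.6] T [ 0.06 -0.01 -0.01] open 0.007983612099726468
0.0478 [ 3.  -0.1 -0. ] [ 0.   0.  -0.6]
0.0508 [ 6.  -0.2 -0. ] [ 0.   0.  -1.7]
0.0538 [ 9.  -0.3 -0.1] [ 0.   0.  -3.2]
0.0568 [12.  -0.6 -0.1] [ 0.  0. -5.]
0.0598 [14.9 -1.  -0.1] [ 0.   0.  -7.1]
0.0628 [17.9 -1.5 -0. ] [ 0.   0.  -9.6]
0.0658 [20.8 -2.1 -0. ] [  0.    0.  -12.2]
0.0688 [23.7 -2.9 -0. ] [  0.    0.  -14.9]
0.0718 [26.5 -3.8  0. ] [  0.    0.  -17.5]
0.0748 [29.3 -4.8  0.1] [  0.    0.  -20.1]
```

Request:
send_rows(steps=[{"translation":[3,-0.1,0],"twist":[0,0,-0.6],"gripper":-1},{"translation":[6,-0.2,0],"twist":[0,0,-1.7],"gripper":-1},{"translation":[9,-0.3,-0.1],"twist":[0,0,-3.2],"gripper":-1},{"translation":[12,-0.6,-0.1],"twist":[0,0,-5],"gripper":-1},{"translation":[14.9,-1,-0.1],"twist":[0,0,-7.1],"gripper":-1},{"translation":[17.9,-1.5,0],"twist":[0,0,-9.6],"gripper":-1},{"translation":[20.8,-2.1,0],"twist":[0,0,-12.2],"gripper":-1},{"translation":[23.7,-2.9,0],"twist":[0,0,-14.9],"gripper":-1},{"translation":[26.5,-3.8,0],"twist":[0,0,-17.5],"gripper":-1},{"translation":[29.3,-4.8,0.1],"twist":[0,0,-20],"gripper":-1}])

```text
t: 9.3
position: [0.639, 0.0767, 0.2591]
ee_rot: [0.96, 0.281, -0.0, -0.0]
wrist_force: [0.5, 0.4, 0.1]
opening: 0.008
```

```bash
python3 -c "
from h import *
rows()"
```

```text
s 0.0748 err tool mm [ 0.03 -0.08  0.07] org [0.6381 0.0754 0.166 ] F [0.5 0.4 0.1] T [-0.07  0.05 -0.  ] open 0.007964308400627134
0.0778 [ 3. -0. -0.] [-0.   0.  -2.4]
0.0808 [ 5.9 -0.3  0. ] [-0.  0. -5.]
0.0838 [ 8.9 -0.7  0.1] [-0.   0.  -7.5]
0.0868 [11.8 -1.2  0.1] [ -0.    0.  -10.1]
0.0898 [14.7 -1.9  0.2] [ -0.    0.  -12.7]
0.0928 [17.6 -2.7  0.3] [ -0.    0.  -15.4]
0.0958 [20.4 -3.6  0.4] [ -0.   0. -18.]
0.0988 [23.2 -4.6  0.5] [ -0.    0.  -20.7]
0.1018 [25.9 -5.8  0.6] [ -0.    0.  -23.5]
0.1048 [28.5 -7.1  0.7] [ -0.    0.  -26.3]
```

Request:
send_rows(steps=[{"translation":[3,0,0],"twist":[0,0,-2.4],"gripper":-1},{"translation":[5.9,-0.3,0],"twist":[0,0,-5],"gripper":-1},{"translation":[8.9,-0.7,0.1],"twist":[0,0,-7.5],"gripper":-1},{"translation":[11.8,-1.2,0.1],"twist":[0,0,-10.1],"gripper":-1},{"translation":[14.7,-1.9,0.2],"twist":[0,0,-12.7],"gripper":-1},{"translation":[17.6,-2.7,0.3],"twist":[0,0,-15.4],"gripper":-1},{"translation":[20.4,-3.6,0.4],"twist":[0,0,-18],"gripper":-1},{"translation":[23.2,-4.6,0.5],"twist":[0,0,-20.7],"gripper":-1},{"translation":[25.9,-5.8,0.6],"twist":[0,0,-23.5],"gripper":-1},{"translation":[28.5,-7.1,0.7],"twist":[0,0,-26.3],"gripper":-1}])

```text
t: 10.13
position: [0.6593, 0.098, 0.2583]
ee_rot: [0.871, 0.492, -0.0, -0.0]
wrist_force: [0.0, 0.6, -0.5]
opening: 0.008
```

```bash
python3 -c "
from h import *
rows()"
```

```text
s 0.1048 err tool mm [0.01 0.04 0.1 ] org [0.659  0.0964 0.1652] F [ 0.   0.6 -0.5] T [-0.05 -0.02  0.02] open 0.007979626908115328
0.1078 [ 2.9 -0.2  0. ] [-0.   0.  -2.9]
0.1108 [ 5.8 -0.5  0.1] [-0.   0.  -5.8]
0.1138 [ 8.7 -0.9  0.2] [-0.   0.  -8.9]
0.1168 [11.5 -1.6  0.4] [ -0.   0. -12.]
0.1198 [14.4 -2.3  0.5] [ -0.    0.  -15.1]
0.1228 [17.1 -3.2  0.6] [ -0.    0.  -18.4]
0.1258 [19.8 -4.3  0.7] [ -0.    0.  -21.7]
0.1288 [22.5 -5.6  0.9] [ -0.    0.  -24.8]
0.1318 [25.1 -6.9  1. ] [ -0.    0.  -27.8]
0.1348 [27.6 -8.4  1.2] [ -0.    0.  -30.7]
```

Request:
send_rows(steps=[{"translation":[2.9,-0.2,0],"twist":[0,0,-2.9],"gripper":-1},{"translation":[5.8,-0.5,0.1],"twist":[0,0,-5.8],"gripper":-1},{"translation":[8.7,-0.9,0.2],"twist":[0,0,-8.9],"gripper":-1},{"translation":[11.5,-1.6,0.4],"twist":[0,0,-12],"gripper":-1},{"translation":[14.4,-2.3,0.5],"twist":[0,0,-15.1],"gripper":-1},{"translation":[17.1,-3.2,0.6],"twist":[0,0,-18.4],"gripper":-1},{"translation":[19.8,-4.3,0.7],"twist":[0,0,-21.7],"gripper":-1},{"translation":[22.5,-5.6,0.9],"twist":[0,0,-24.8],"gripper":-1},{"translation":[25.1,-6.9,1],"twist":[0,0,-27.8],"gripper":-1},{"translation":[27.6,-8.4,1.2],"twist":[0,0,-30.7],"gripper":-1}])

```text
t: 10.97
position: [0.6664, 0.126, 0.2571]
ee_rot: [0.709, 0.705, -0.0, -0.0]
wrist_force: [0.1, 0.0, -1.2]
opening: 0.008
```

```bash
python3 -c "
from h import *
rows()"
```

```text
s 0.1348 err tool mm [-0.03  0.05  0.06] org [0.6669 0.1245 0.164 ] F [ 0.1  0.  -1.2] T [ 0.01 -0.01 -0.03] open 0.00801511573590506
0.1378 [ 3.  -0.2  0.1] [-0.   0.  -2.7]
0.1408 [ 6.  -0.5  0.3] [-0.  -0.  -5.3]
0.1438 [ 8.9 -0.9  0.4] [-0.  -0.  -7.8]
0.1468 [11.9 -1.4  0.6] [ -0.   -0.  -10.2]
0.1498 [14.8 -2.1  0.7] [ -0.   -0.  -12.5]
0.1528 [17.7 -2.8  0.9] [ -0.   -0.  -14.7]
0.1558 [20.6 -3.7  1.1] [ -0.   -0.  -16.8]
0.1588 [23.5 -4.7  1.2] [ -0.   -0.  -18.9]
0.1618 [26.3 -5.8  1.4] [ -0.  -0. -21.]
0.1648 [29.  -6.9  1.6] [ -0.   -0.  -22.7]
```

Request:
send_rows(steps=[{"translation":[3,-0.2,0.1],"twist":[0,0,-2.7],"gripper":-1},{"translation":[6,-0.5,0.3],"twist":[0,0,-5.3],"gripper":-1},{"translation":[8.9,-0.9,0.4],"twist":[0,0,-7.8],"gripper":-1},{"translation":[11.9,-1.4,0.6],"twist":[0,0,-10.2],"gripper":-1},{"translation":[14.8,-2.1,0.7],"twist":[0,0,-12.5],"gripper":-1},{"translation":[17.7,-2.8,0.9],"twist":[0,0,-14.7],"gripper":-1},{"translation":[20.6,-3.7,1.1],"twist":[0,0,-16.8],"gripper":-1},{"translation":[23.5,-4.7,1.2],"twist":[0,0,-18.9],"gripper":-1},{"translation":[26.3,-5.8,1.4],"twist":[0,0,-21],"gripper":-1},{"translation":[29,-6.9,1.6],"twist":[0,0,-22.7],"gripper":-1}])

```text
t: 11.8
position: [0.6597, 0.1551, 0.2555]
ee_rot: [0.557, 0.83, -0.0, -0.0]
wrist_force: [-0.1, 0.2, -1.0]
opening: 0.0084
```

```bash
python3 -c "
from h import *
rows()"
```

```text
s 0.1648 err tool mm [ 0.03  0.04 -0.03] org [0.6608 0.1539 0.1624] F [-0.1  0.2 -1. ] T [-0.02 -0.03  0.02] open 0.00839129536016337
0.1678 [ 2.9 -0.1  0.2] [-0.  -0.  -1.5]
0.1708 [ 5.9 -0.3  0.4] [-0.  -0.  -2.6]
0.1738 [ 8.9 -0.4  0.5] [-0.  -0.  -3.5]
0.1768 [11.9 -0.7  0.7] [-0.  -0.  -4.1]
0.1798 [14.9 -0.9  0.8] [-0.  -0.  -4.3]
0.1828 [17.8 -1.1  1. ] [-0.  -0.  -4.3]
0.1858 [20.8 -1.3  1.2] [-0. -0. -4.]
0.1888 [23.8 -1.5  1.3] [-0.  -0.  -3.3]
0.1918 [26.8 -1.6  1.5] [-0.  -0.  -2.5]
0.1948 [29.8 -1.7  1.6] [-0.  -0.  -1.6]
```

Request:
send_rows(steps=[{"translation":[2.9,-0.1,0.2],"twist":[0,0,-1.3],"gripper":-1},{"translation":[5.9,-0.3,0.4],"twist":[0,0,-2.3],"gripper":-1},{"translation":[8.9,-0.4,0.5],"twist":[0,0,-3],"gripper":-1},{"translation":[11.9,-0.7,0.7],"twist":[0,0,-3.5],"gripper":-1},{"translation":[14.9,-0.9,0.8],"twist":[0,0,-3.8],"gripper":-1},{"translation":[17.8,-1.1,1],"twist":[0,0,-3.8],"gripper":-1},{"translation":[20.8,-1.3,1.2],"twist":[0,0,-3.8],"gripper":-1},{"translation":[23.8,-1.5,1.3],"twist":[0,0,-3.3],"gripper":-1},{"translation":[26.8,-1.6,1.5],"twist":[0,0,-2.5],"gripper":-1},{"translation":[29.8,-1.7,1.6],"twist":[0,0,-1.6],"gripper":-1}])

```text
t: 12.63
position: [0.6467, 0.1821, 0.254]
ee_rot: [0.548, 0.837, 0.0, -0.0]
wrist_force: [0.8, -1.5, -0.6]
opening: 0.0078
```

```bash
python3 - <<'E'
from h import *
rows()
c,f=cal("wrist")
im,d=optics.capture("wrist"); save("w4",cv2.resize(im[100:300,200:440],(720,600),interpolation=cv2.INTER_CUBIC))
P=cloud("wrist",d,c); m=(d>0)&(P[...,2]>.145)&(P[...,2]<.18)&(P[...,1]>.19)&(P[...,1]<.27)&(abs(P[...,0]-.63)<.03)
Q=P[m]; u=np.array([-.267,.964,0]); a=(Q-[.638,.209,.16])@u; v=(Q-[.638,.209,.16])@np.array([.964,.267,0])
for k in np.arange(-.01,.05,.001):
    s=abs(a-k)<.0005
    if s.sum(): print(k.round(4),s.sum(),v[s].min().round(4),v[s].max().round(4),Q[s,2].max().round(4))
E
```

```text
s 0.1949 err tool mm [-0.01 -0.07 -0.07] org [0.6479 0.181  0.1609] F [ 0.8 -1.5 -0.6] T [ 0.02 -0.02  0.02] open 0.007799916856497881
0.1979 [3.  0.1 0.2] [-0.  -0.   0.6]
0.2009 [6.  0.2 0.3] [-0.  -0.   1.4]
0.2039 [9.  0.3 0.5] [-0.  -0.   2.2]
0.2069 [12.   0.4  0.6] [-0. -0.  3.]
0.2099 [15.   0.6  0.7] [-0.  -0.   3.7]
0.2129 [18.   0.9  0.8] [-0.  -0.   4.5]
0.2159 [21.   1.1  0.9] [-0.  -0.   5.2]
0.2189 [23.9  1.4  1. ] [-0.  -0.   5.9]
0.2219 [26.9  1.8  1.1] [-0.  -0.   6.5]
0.2249 [29.9  2.2  1.2] [-0.  -0.   7.2]
-0.01 24 -0.0049 0.0045 0.1653
-0.009 30 -0.005 0.0049 0.1654
-0.008 21 -0.0045 0.0048 0.165
-0.007 36 -0.0047 0.0046 0.1659
-0.006 27 -0.0048 0.0038 0.166
-0.005 29 -0.005 0.0049 0.1653
-0.004 26 -0.0045 0.0047 0.1654
-0.003 31 -0.0047 0.0046 0.1652
-0.002 24 -0.0048 0.0044 0.1655
-0.001 36 -0.0049 0.0048 0.1657
-0.0 28 -0.0045 0.0048 0.1654
0.001 26 -0.0047 0.0046 0.1651
0.002 31 -0.0048 0.005 0.1662
0.003 35 -0.0049 0.0047 0.1657
0.004 29 -0.0045 0.0046 0.166
0.005 27 -0.0046 0.0044 0.1652
0.006 14 -0.0041 0.0031 0.1654
0.008 45 -0.0108 0.0094 0.1714
0.009 6
[... 552 characters left out ...]
7 30 -0.0045 0.0047 0.166
0.028 36 -0.0046 0.0047 0.1655
0.029 34 -0.0048 0.0051 0.1655
0.03 35 -0.0044 0.0049 0.1664
0.031 35 -0.0046 0.0047 0.1657
0.032 35 -0.0047 0.0051 0.1661
0.033 36 -0.0047 0.0049 0.1657
0.034 35 -0.0044 0.0046 0.166
0.035 37 -0.0045 0.0051 0.1655
0.036 37 -0.0047 0.0049 0.1657
0.037 36 -0.0044 0.0047 0.1657
0.038 37 -0.0045 0.0052 0.1662
0.039 36 -0.0046 0.005 0.166
0.04 38 -0.0047 0.0048 0.1655
0.041 39 -0.0055 0.006 0.1671
0.042 45 -0.0062 0.0065 0.1674
0.043 58 -0.0074 0.0074 0.1681
0.044 61 -0.0075 0.0082 0.169
0.045 64 -0.0082 0.0078 0.1693
0.046 69 -0.0083 0.0089 0.1698
0.047 71 -0.0085 0.0088 0.1701
0.048 71 -0.0086 0.0082 0.1701
0.049 71 -0.0083 0.0092 0.1697
```

View pics/w4.png

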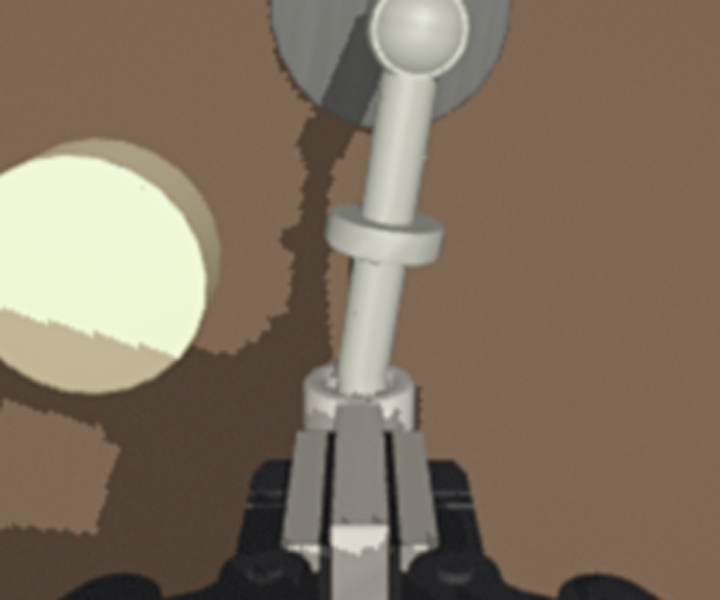

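Request:
send_rows(steps=[{"translation":[3,0.1,0.2],"twist":[0,0,0.6],"gripper":-1},{"translation":[6,0.2,0.3],"twist":[0,0,1.4],"gripper":-1},{"translation":[9,0.3,0.5],"twist":[0,0,2.3],"gripper":-1},{"translation":[12,0.4,0.6],"twist":[0,0,3.3],"gripper":-1},{"translation":[14,0.6,0.6],"twist":[0,0,4.5],"gripper":-1},{"translation":[16,0.8,0.7],"twist":[0,0,5.5],"gripper":-1},{"translation":[18,1,0.8],"twist":[0,0,6.3],"gripper":-1},{"translation":[20,1.2,0.8],"twist":[0,0,7],"gripper":-1},{"translation":[22,1.4,0.9],"twist":[0,0,7.5],"gripper":-1},{"translation":[22,1.4,0.9],"twist":[0,0,7.8],"gripper":-1}])

```text
t: 13.52
position: [0.6392, 0.2029, 0.2531]
ee_rot: [0.603, 0.798, 0.0, -0.0]
wrist_force: [0.4, 0.2, -0.7]
opening: 0.0083
```

```bash
python3 - <<'E'
from h import *
rows(1)
o=env.get_obs(); R=Rn.from_quat(o["ee_rot"]); org=o["position"]+R.apply(OFF)
st=np.array([.6359,.2165,.160]); u=np.array([-.267,.964,0]); e=org-st
print("along",e@u,"lat",e@np.array([.964,.267,0]),"z",e[2],"yaw",R.as_matrix()[:2,0], np.degrees(np.arctan2(R.as_matrix()[1,0],R.as_matrix()[0,0])))
E
```

```text
s 0.2171 err tool mm [-0.02  0.11 -0.06] org [0.6401 0.2016 0.16  ] F [ 0.4  0.2 -0.7] T [-0.02  0.02 -0.06] open 0.008287604513590967
0.2201 [ 3.  -0.3  0.1] [-0.  -0.  -1.6]
along -0.015467881631596002 lat 0.00012302613061711005 z -1.4876409751257702e-05 yaw [-0.27311995  0.96197998] 105.8500070102875
```

Request:
send_rows(steps=[{"translation":[1,0,0],"twist":[0,0,0],"gripper":-1},{"translation":[2,0,0],"twist":[0,0,0],"gripper":-1},{"translation":[3,0,0.5],"twist":[0,0,0],"gripper":-1},{"translation":[3.5,0,1],"twist":[0,0,0],"gripper":-1},{"translation":[4,0,1.3],"twist":[0,0,0],"gripper":-1},{"translation":[4,0,1.3],"twist":[0,0,0],"gripper":-1},{"translation":[4,0,1.3],"twist":[0,0,0],"gripper":-1}])

```text
t: 14.1
position: [0.6382, 0.2064, 0.2518]
ee_rot: [0.603, 0.798, 0.0, -0.0]
wrist_force: [0.4, 0.9, -1.2]
opening: 0.0082
```

Request:
send_rows(steps=[{"translation":[0.4,0,0],"twist":[0,0,0],"gripper":-1},{"translation":[0.8,0,0],"twist":[0,0,0],"gripper":-1},{"translation":[0.8,0,0],"twist":[0,0,0],"gripper":-1},{"translation":[0.8,0,0],"twist":[0,0,0],"gripper":-1}])

```text
t: 14.43
position: [0.638, 0.2072, 0.2518]
ee_rot: [0.603, 0.798, 0.0, 0.0]
wrist_force: [-0.5, 0.7, -0.2]
opening: 0.0081
```

```bash
python3 - <<'E'
from h import *
o=env.get_obs(); R=Rn.from_quat(o["ee_rot"]); org=o["position"]+R.apply(OFF)
st=np.array([.6359,.2165,.160]); u=np.array([-.267,.964,0]); e=org-st
print("along",e@u,"lat",e@np.array([.964,.267,0]),"z",e[2],o["wrist_force"])
E
```

```text
along -0.011049672216663751 lat 0.0001281419821931324 z -0.0013075985787592836 [-0.47290872  0.68759906 -0.17323917]
```

Request:
send_rows(steps=[{"translation":[0,0,0],"twist":[0,0,0],"gripper":-0.7},{"translation":[0,0,0],"twist":[0,0,0],"gripper":-0.5},{"translation":[0,0,0],"twist":[0,0,0],"gripper":0},{"translation":[0,0,0],"twist":[0,0,0],"gripper":0},{"translation":[0,0,0],"twist":[0,0,0],"gripper":0},{"translation":[0,0,-15],"twist":[0,0,0],"gripper":0},{"translation":[0,0,-40],"twist":[0,0,0],"gripper":0},{"translation":[0,0,-75],"twist":[0,0,0],"gripper":0},{"translation":[0,0,-110],"twist":[0,0,0],"gripper":0},{"translation":[0,0,-110],"twist":[0,0,0],"gripper":0}])

```text
t: 15.27
position: [0.6384, 0.2073, 0.3698]
ee_rot: [0.603, 0.798, 0.005, 0.005]
wrist_force: [0.0, 0.0, 0.5]
opening: 0.0428
```

```bash
python3 - <<'E'
from h import *
c,f=cal("wrist"); o=env.get_obs(); print(o["position"])
im,d=optics.capture("wrist"); sc,ds=optics.capture("scene")
a=cv2.resize(im[60:360,170:470],(400,400)); b=cv2.resize(sc[190:310,300:420],(400,400),interpolation=cv2.INTER_CUBIC); save("w5",np.hstack([a,b]))
P=cloud("wrist",d,c); m=(d>0)&(P[...,2]>.1)&(P[...,2]<.22)
Q=P[m]; st=np.array([.6359,.2165,.160]); a=(Q-st)@[-.267,.964,0]; v=(Q-st)@[.964,.267,0]; h=Q[:,2]-.16
for lo,hi in ((.035,.06),(.018,.035),(.003,.014)):
    s=(h>lo)&(h<hi)&(abs(v)<.03)&(a>-.04)&(a<-.002)&((abs(v)>.007)|(h>.014))
    if s.sum(): print(lo,s.sum(),"along",np.percentile(a[s],[2,98]).round(4),"lat",np.percentile(v[s],[2,98]).round(4),"top",h[s].max().round(4))
E
```

```text
[0.63836244 0.20727405 0.36977089]
0.035 282 along [-0.0217 -0.0022] lat [-0.0066  0.0024] top 0.0517
0.003 85 along [-0.0217 -0.0026] lat [-0.0095  0.0088] top 0.0062
```

View pics/w5.png

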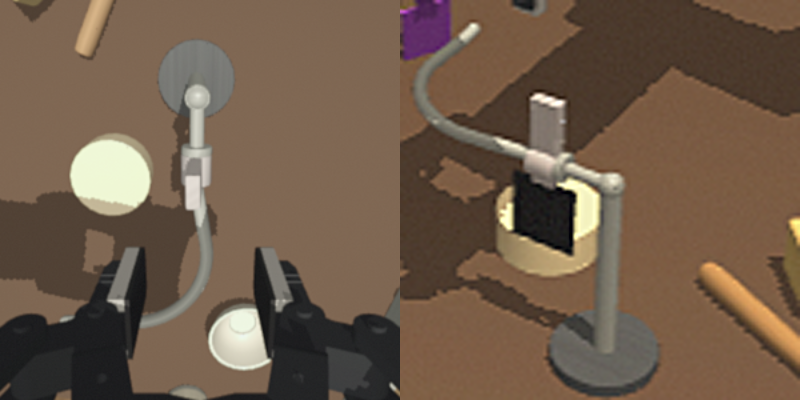

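Request:
send_rows(steps=[{"translation":[0,0,0],"twist":[0,0,0],"gripper":0},{"translation":[0,0,0],"twist":[0,0,0],"gripper":0},{"translation":[0,0,0],"twist":[0,0,0],"gripper":0},{"translation":[0,0,0],"twist":[0,0,0],"gripper":0},{"translation":[0,0,0],"twist":[0,0,0],"gripper":0},{"translation":[0,0,0],"twist":[0,0,0],"gripper":0},{"translation":[0,0,0],"twist":[0,0,0],"gripper":0},{"translation":[0,0,0],"twist":[0,0,0],"gripper":0},{"translation":[0,0,0],"twist":[0,0,0],"gripper":0},{"translation":[0,0,0],"twist":[0,0,0],"gripper":0}])

```text
t: 16.2
position: [0.638, 0.2072, 0.3618]
ee_rot: [0.603, 0.798, 0.0, 0.0]
wrist_force: [0.3, -0.5, 0.2]
opening: 0.0426
```

```bash
python3 - <<'E'
from h import *
for k in range(3):
    c,f=cal("wrist"); im,d=optics.capture("wrist")
    P=cloud("wrist",d,c); Q=P[(d>0)&(P[...,2]>.195)&(P[...,2]<.22)]; st=np.array([.6359,.2165,.160]); a=(Q-st)@[-.267,.964,0]; v=(Q-st)@[.964,.267,0]
    s=(abs(v)<.03)&(a>-.04)&(a<.01)
    print(s.sum(),"along",np.percentile(a[s],[2,98]).round(4),"lat",np.percentile(v[s],[2,98]).round(4),"top",Q[s,2].max().round(4))
E
```

```text
365 along [-0.0218 -0.0004] lat [-0.0065  0.0023] top 0.2117
365 along [-0.0216 -0.0003] lat [-0.0065  0.0023] top 0.2116
365 along [-0.0217 -0.0005] lat [-0.0065  0.0023] top 0.2115
```

```bash
python3 -c "
from h import *
print(env.job_done())"
```

```text
the job is handed in; nothing more can be done
None
```

I took the small carrier out of the rack and threaded it onto the rail tip. I slid it round the bend along the rail line measured with the wrist camera, then released it at the stop disc and handed the job in at about 16 s of the 72 s allowed.

- **Threading:** I held it about 15 mm in from the tip and under 1 mm off the rail axis, by my own estimate.
- **Sliding force:** the wrist force read at the end of each move on the rail stayed under about 2 N. I did not see readings between those moments.
- **Final position:** after release, three pictures in a row put the carrier's origin about 11 mm from the disc face. That is right against it, to within roughly 1 mm.
- **Final attitude:** it hung plate down and still, leaning about 2–3° against the 14° allowed. The gripper was well clear, about 110 mm above the release point.
- **Other goods:** I did not measure them again at the end. My moves stayed clear of the plain ticket and the goods on the counter.

None of the checks failed or disagreed. The hand-in itself gives no verdict.

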